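Shut and latch the gate of the loan-equipment bay

TASK

Someone left the gate of the loan-equipment bay ajar. Take the latch bar by its red knob, lift the bar over the brass keeper on the post, swing the gate to and let the bar drop fully into the keeper's notch so that the gate stays shut by itself. Go gently against the keeper: feel for its rubber buffer rather than ramming the bar into it, and do not disturb the things kept in the bay.

Things in the scene. Friction and masses are not known exactly. Their poses are not given: they have to be found in the camera images.
- bay: Loan-equipment bay: open-topped pale wooden tray fixed to the desk, 150 x 270 mm, walls 77 mm high, a grey wire gate across its front. Origin on the desk top, below the middle of the gate's line when it stands straight across. Its x points from the gate into the bay (away from the robot, up to 0.2 rad off), y to the left, z up.
- gate_hinge (a point): Point on the gate's vertical hinge axis at (0, 100, 87) mm in the bay's frame. The gate runs 196 mm from here to the right, 94 mm high. Spring and friction in the hinge: the gate stays ajar where found, takes 2 to 3 N at the knob to push to, and springs open again by itself if not latched.
- gate (a joint): Gate angle about its vertical hinge, rad: 0 = straight across (along the bay's -y from the hinge), growing as the free right-hand end swings out toward the robot (a point R from the hinge goes to bay x = -R sin(angle)). Range -0.16 to 1.1; found at 0.35 to 0.58. Latched it stands between about -0.09 and 0.09, depending on where the keeper is clamped.
- latch (a joint): Angle of the steel latch bar on the gate, rad: 0 = level, as it lies on the floor of the keeper's notch; positive = far end lifted; -0.06 = hanging on its own stop peg, as found. It falls by its own weight (about 140 g). It must be lifted to at least 0.10 to pass over the keeper's lip; above 0.2 it would ride over the buffer too.
- latch_knob (a point): Centre of the red ball knob, 24 mm in diameter, on a stem on the latch bar: 170 mm from the hinge axis along the gate, 110 mm from the bar's pivot, 36 mm above the bar's centre line (123 mm above the desk when the bar is level). Free to grasp from above in any direction; it goes round with gate and bar.
- keeper_post: Dark steel post fixed at the right-hand end of the bay, origin at its foot, at (-8, -120, 8) mm in the bay's frame, axes as the bay's. It carries the brass keeper. The keeper is clamped with the middle of its notch up to 15 mm nearer to or farther from the robot (along the bay's x) than the post; this offset is not reported and must be felt or seen.
- tape_measure: Dark pocket tape measure, 32 x 69 x 60 mm, stands loose inside the bay at the left. Origin at the centre of its underside. Leave alone.
- earbud_case: Dark grey earbud case, 26 x 58 x 45 mm, stands loose inside the bay at the right. Origin at the centre of its underside. Leave alone.
- latch_pivot (a point): Pivot of the latch bar on the gate: 60 mm from the hinge axis along the gate, 8 mm in front of it (on the gate's outer side), 87 mm above the desk, on the bar's centre line. The bar is 8 mm thick and 14 mm high, lies along the gate's front, and its tip is 240 mm from the hinge axis, past the gate's free end.
- post_top (a point): Middle of the post's top, 72 mm above the desk, under the keeper (fixed to the post, not the keeper). The keeper is a notch 12 mm wide, 24 mm along y, open upward, floor 80 mm above the desk: robot side a square lip 4 mm thick, 14 mm above the floor; far side a black rubber buffer 36 mm above it, yielding about 1 mm per 6 N. Bar on keeper: 15 N at most.

How it is judged:
By the outcome, as a careful person would: the job done as asked, in the order asked, and still so for the second after the job is handed in, with the robot touching nothing.
It also fails if it takes over 54 s, if anything falls off the work surface, if the arm or the gripper's body presses on something with over 40 N, if the wrist force passes 120 N, or if a joint passes its speed limit or range.

ROBOT

A 6-joint arm with a two-finger parallel gripper is mounted at the origin on a cart in front of the work surface, level with it; the furniture and walls round the work are solid. World frame = base frame: x ahead of the robot, y to its left, z up, the work surface at z = 0. Lengths are in mm, angles in rad, forces in N, time in s.
With the tool pointing down it reaches from about 350 to 775 mm from the base axis. Payload 7.3 kg.
Tool frame: the origin (TCP) lies at the very end of the fingers, on their centre line; the grasp point (between the pads) lies 19 mm behind it; z points along the fingers, y is the line along which they close (so a half turn about z gives the same grasp; the last joint's range is limited). The gripper opens to 92 mm and grips with 3 to 60 N. Pads are 19 mm wide; open, the fingers measure 130 mm over their backs; the gripper's body (75 mm by 190 mm) begins 47 mm behind the grasp point.
Start: joints at [1.022, 0.342, 1.524, -0, 1.275, -0.146], TCP at [205.786, 483.008, 226.741] pointing down, gripper open.
Joint ranges: [-2.53, 2.53], [-0.77, 2.02], [0.04, 2.7], [-1, 4.14], [0.28, 2.66], [-3.11, 3.11]. Speed limits (rad/s): [2.57, 2.57, 3.14, 3.14, 3.14, 3.14].

INTERFACE

Orientations are given as [roll, pitch, yaw] about the fixed x, y, z axes, in that order (R = Rz(yaw) Ry(pitch) Rx(roll)).
In Python, from plant import bot gives the robot as it stands.
- The arm moves only by the tool send_rows, never from a script. Its argument "rows" is a list of rows, each an object of numbers: "x", "y", "z": the shift along the tool's x, y, z in units of 0.2 m (1.0 is 0.2 m); "ax", "ay", "az": the turn, a rotation vector about the tool's x, y, z in units of 60 degrees (1.0 is 60 degrees); "jaw": the opening, from -1 (shut) to 1 (fully open), so that 0 is half open. In form: [{"x": .., "y": .., "z": .., "ax": .., "ay": .., "az": .., "jaw": ..}, ...]. A call has exactly 10 rows; each row is the pose to reach, as a shift and turn from the pose commanded when the call began, along the tool's axes at that moment; what a row does not reach only later rows make up. A row lasts 1/8 s, in which the tool goes at most 62.5 mm and 10.7 degrees, less where a joint would pass 70% of its speed; a pose out of reach is approached as far as the arm can. A call with a number of a shift or a turn outside -1 to 1 is refused whole. A call with a gripper value outside its range is refused whole. The fingers move at their own pace and stop on an object; the grip force is fixed at half the most. Time passes only in rows, so rows that repeat a pose let the fingers close, or fill a call up. It gives the time, the measured TCP pose, the force, the opening and the grip force at its end, in the units of the state.
- bot.get_obs(): the state, without advancing time (a new reading comes with each control period).
- bot.capture(name): name is "scene" or "top" or "wrist"; returns (picture, depth): 480x640x3 uint8, red, green, blue; 480x640 float32, mm along the optical axis (not along the pixel's ray), 0 where there is no reading.
- bot.camera_model(name): a dict with "vertical_fov" (degrees; the focal length in pixels is half the picture's height over the tangent of half this angle, whatever the lens; pixels are square), "cx", "cy" (the principal point, pixels), "k1" (the pictures are not rectified: a ray, as slopes to the right and down, at radius r is drawn at 1 + k1 r^2 times it, then the intrinsics apply), "R" (3x3) and "t" (3): a world point X has camera coordinates R X + t; the wrist camera has in their place "T_tool_cam" (4x4, takes a point from camera to tool coordinates, whose origin is the TCP and whose axes are the flange's). Camera axes: x right, y down, z forward; pixel columns grow to the right and rows downward; lengths in mm; the calibration is good to about 2 mm. A picture is of the moment at which its call begins: read the wrist's pose just before it. camera_model takes no time and is no camera call.
- bot.close_job(): hands the job in; it is judged then, once.
The state is a dict: "time": time; "joint_positions": joint angles; "dq": joint speeds; "tau": joint torques, N m; "tool_pos": TCP position; "tcp_rot": TCP orientation; "contact_force": force on the tool from outside, world axes, zero at the start; "moment": the same for the moment, N m; "grip_width": finger opening in mm; "finger_force": force on a finger pad.
Only numpy, scipy, OpenCV 4.12 (cv2) and the standard library are available. Lean on these libraries where they do the work, as an engineer would, in place of code of your own. Each camera call takes 0.05 s, during which the arm holds its last target. There are 200 camera calls.

## Working session

There is one attempt and no reset: what is moved stays moved. The work goes in short steps, Python scripts to look and compute and a tool call to move; the robot and the scene stay as the last step left them, time stands still between calls to the robot, and variables do not carry over. Pictures are saved under pics/ and viewed, at most 10 in all, crops included, and the job is handed in when it is done.

Besides the shell and the picture viewer there is one more tool, called after "Request:" as name([rows], argument=value, ...), one row to a line, values as JSON. send_rows: Moves the arm, as the interface text tells. Its arguments: {"type":"object","properties":{"rows":{"type":"array","items":{"type":"object","properties":{"x":{"type":"number","minimum":-1,"maximum":1},"y":{"type":"number","minimum":-1,"maximum":1},"z":{"type":"number","minimum":-1,"maximum":1},"ax":{"type":"number","minimum":-1,"maximum":1},"ay":{"type":"number","minimum":-1,"maximum":1},"az":{"type":"number","minimum":-1,"maximum":1},"jaw":{"type":"number"}}}}},"required":["rows"]}

```bash
ls; mkdir -p pics
cat > h.py <<'E'
import numpy as np, cv2
from plant import bot
def ray(cm,u,v,T=None):
    f=240/np.tan(np.radians(cm["vertical_fov"])/2)
    d=np.array([(u-cm["cx"])/f,(v-cm["cy"])/f]); s=d.copy()
    for _ in range(20): s=d/(1+cm["k1"]*(s@s))
    c=np.array([s[0],s[1],1.])
    R=np.array(cm["R"]);t=np.array(cm["t"])
    return -R.T@t, R.T@c   # origin, dir (times depth)
def onz(cm,u,v,z):
    o,d=ray(cm,u,v); return o+d*(z-o[2])/d[2]
def atd(cm,u,v,dep):
    o,d=ray(cm,u,v); return o+d*dep
E
python3 - <<'E'
from h import *
o=bot.get_obs(); print({k:np.round(v,3) for k,v in o.items()})
for n in("top","scene"):
    p,d=bot.capture(n); cm=bot.camera_model(n)
    cv2.imwrite(f"pics/{n}0.png",p[:,:,::-1]); np.save(f"{n}0.npy",d)
    hsv=cv2.cvtColor(p,cv2.COLOR_RGB2HSV)
    m=(((hsv[...,0]<8)|(hsv[...,0]>172))&(hsv[...,1]>150)&(hsv[...,2]>60)).astype(np.uint8)
    k,l,s,c=cv2.connectedComponentsWithStats(m)
    for i in range(1,k):
        if s[i,4]>20: print(n,s[i],c[i],onz(cm,*c[i],117), d[int(c[i][1]),int(c[i][0])],atd(cm,*c[i],d[int(c[i][1]),int(c[i][0])]))
E
```

```text
pics
{'time': np.float64(0.0), 'joint_positions': array([ 1.022,  0.343,  1.525,  0.   ,  1.275, -0.146]), 'dq': array([ 0.001,  0.   , -0.001,  0.002, -0.001,  0.001]), 'tau': array([ -0.   , -43.123, -24.422,   0.072,   0.056,  -0.   ]), 'tool_pos': array([205.554, 482.627, 226.044]), 'tcp_rot': array([-3.14 , -0.   ,  2.739]), 'contact_force': array([-0.333, -0.212, -0.269]), 'moment': array([-0.017, -0.02 , -0.052]), 'finger_force': np.float64(0.0), 'grip_width': np.float64(91.903)}
top [632 248   8  88 544] [635.79227941 291.88051471] [ 503.03870244 -503.98839898  117.        ] 906.8061 [ 503.71723849 -559.85974877    7.59266937]
top [354 271  16  17 210] [361.47142857 278.67142857] [ 511.03389198 -123.09098222  117.        ] 801.7202 [ 510.84289662 -122.55305376  128.95466445]
scene [295 245  16  15 177] [302.46327684 251.4180791 ] [ 513.30195904 -118.34531639  117.        ] 854.9243 [ 505.3428224  -131.23450113  124.28675619]
```

View pics/top0.png

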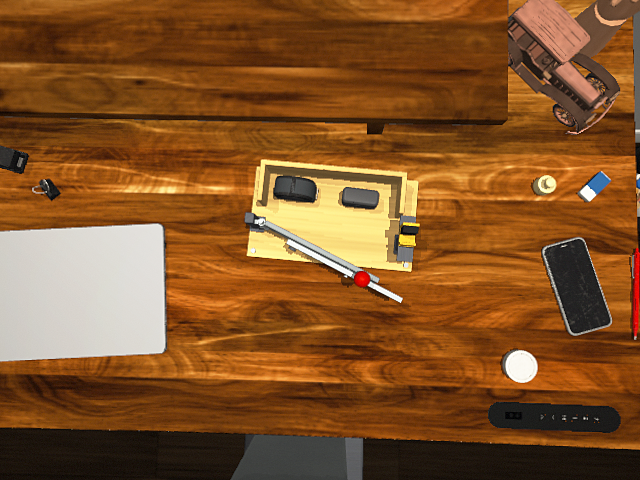

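View pics/scene0.png

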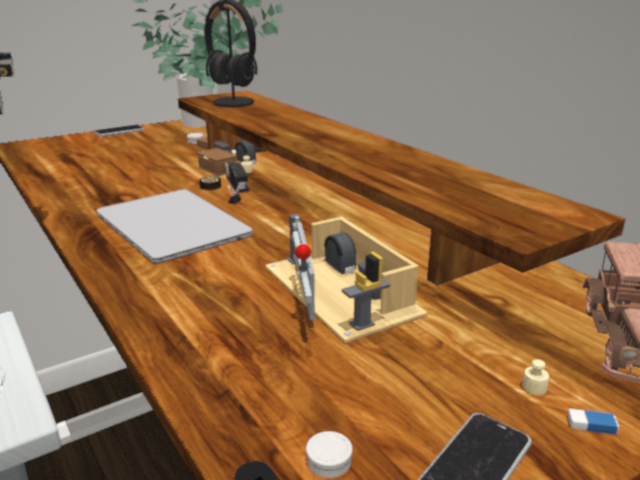

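Top: red knob (361,279), hinge (258,221), brass keeper (407,241), black buffer (409,228). The bay is turned slightly. I'll zoom in on it.

Run:
```python
from h import *
p=cv2.imread("pics/top0.png"); cv2.imwrite("pics/crop1.png",cv2.resize(p[150:310,236:436],None,fx=4,fy=3.75*1.0667,interpolation=cv2.INTER_CUBIC)[:600])
d=np.load("top0.npy"); cm=bot.camera_model("top")
print({k:np.round(v,3) for k,v in cm.items()})
for u,v in [(80,60),(400,60),(400,115),(407,241),(409,228),(407,255),(258,222),(268,165),(400,178)]:
    print(u,v,d[v,u],atd(cm,u,v,d[v,u]).round(1))
# brass
hsv=cv2.cvtColor(p,cv2.COLOR_BGR2HSV); sub=np.zeros(p.shape[:2],bool); sub[205:275,385:425]=1
m=sub&(abs(hsv[...,0].astype(int)-24)<6)&(hsv[...,1]>190)&(hsv[...,2]>100)
v,u=np.nonzero(m); print(len(u))
for a,b in list(zip(u,v))[::6]: print(a,b,atd(cm,a,b,d[b,a]).round(1),p[b,a])
```

```text
{'vertical_fov': np.float64(45.799), 'cx': np.float64(317.376), 'cy': np.float64(231.217), 'k1': np.float64(0.034), 'R': array([[ 0.026, -0.999, -0.032],
       [-0.995, -0.023, -0.098],
       [ 0.097,  0.034, -0.995]]), 't': array([-69.354, 585.045, 884.563])}
80 60 841.052 [820.6 296.2 134. ]
400 60 829.1187 [ 829.3 -172.4  130.8]
400 115 817.1789 [ 746.3 -173.1  134.7]
407 241 855.2377 [ 569.9 -192.1   78.5]
409 228 819.6439 [ 585.6 -190.1  115.9]
407 255 859.26135 [ 549.2 -193.1   72.4]
258 222 856.57025 [592.7  32.7  87.1]
268 165 875.7159 [682.5  21.9  76.3]
400 178 879.3145 [ 668.5 -182.    64.3]
189
403 223 [ 592.1 -180.9  120.6] [ 50 228 255]
416 223 [ 606.4 -216.1    0.7] [ 33 151 215]
408 224 [ 591.3 -188.5  116.7] [ 55 233 255]
406 225 [ 589.5 -185.4  119.2] [ 37 130 182]
415 225 [ 590.1 -198.6  116.4] [ 61 239 255]
418 226 [ 588.4 -202.5  119.3] [ 43 146 195]
400 234 [ 580.  -181.2   81.1] [ 43 165 214]
404 235 [ 578.6 -187.2   81.4] [ 41 139 192]
410 235 [ 578.4 -195.6   85.5] [ 30 115 159]
401 236 [ 577.1 -182.9   79.9] [ 62 235 255]
408 236 [ 577.4 -193.5   78.6] [ 6
[... 255 characters left out ...]
6.1   78.4] [ 59 228 253]
410 239 [ 572.8 -196.2   80.9] [ 59 208 248]
401 240 [ 571.  -182.8   80.9] [ 60 229 254]
408 240 [ 571.2 -193.2   81.2] [ 63 232 254]
402 241 [ 569.4 -184.2   81.9] [ 58 224 253]
410 241 [ 569.9 -196.4   80. ] [ 59 228 254]
404 242 [ 566.9 -185.7   94.5] [ 50 188 240]
410 242 [ 568.3 -196.4   80.2] [ 60 226 254]
403 243 [ 565.2 -183.9   97.4] [ 63 235 255]
414 243 [ 565.7 -200.1   96.4] [ 55 211 255]
403 244 [ 564.1 -184.5   92.6] [ 55 206 255]
409 244 [ 564.2 -193.1   94.5] [ 58 225 255]
399 245 [ 563.4 -179.9   81. ] [ 48 209 255]
408 245 [ 562.6 -191.6   94.6] [ 27  97 135]
414 245 [ 562.9 -200.5   93.7] [ 58 223 255]
410 246 [ 562.2 -196.1   82.4] [ 39 164 224]
```

View pics/crop1.png

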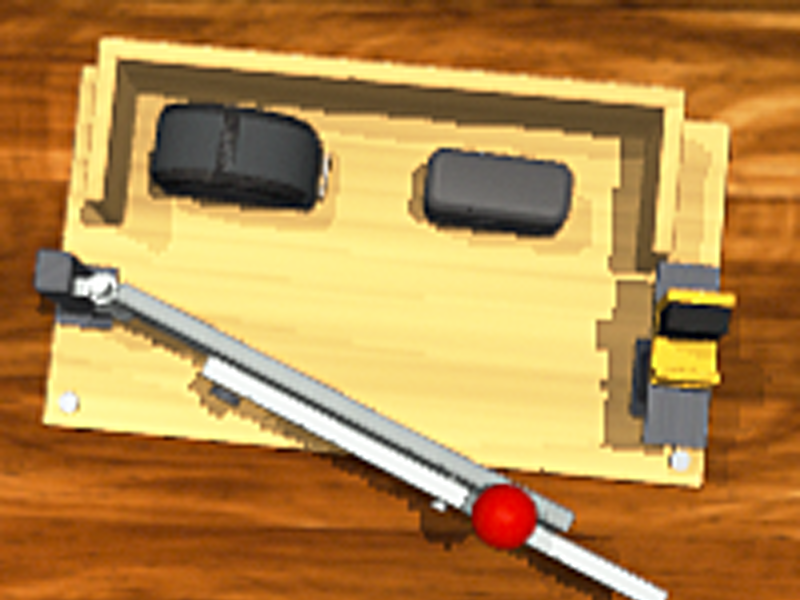

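The crop shows the hinge pin at about px (261,222.5). The notch's brass floor is about x 568–580, with the lip on the robot side at 562–567 and the buffer beyond. Next I fit the bay frame.

```bash
cat >> h.py <<'E'
def C(x,y): return 236+x/4-.375,150+y/4.0-.375
E
python3 - <<'E'
from h import *
cm=bot.camera_model("top"); d=np.load("top0.npy")
def P(x,y,z): return onz(cm,*C(x,y),z)
bl,br=P(102,38,77),P(685,90,77)
fl,fr=P(43,424,8),P(703,487,8)
print("backwall",bl,br,np.linalg.norm(br-bl)); print("front plate",fl,fr,np.linalg.norm(fr-fl))
for a,b in((bl,br),(fl,fr)): print("yaw",np.arctan2(*( (b-a)[:2]*[1,-1]))*1)
h=P(100,289,97); print("hinge",h)
u,v=C(100,289); print(d[int(v+.5),int(u+.5)],atd(cm,u,v,d[int(v+.5),int(u+.5)]))
k=onz(cm,361.47,278.67,117); print("knob",k, np.hypot(*(k-h)[:2]))
print("post corners",P(658,262,72),P(721,264,72),P(645,441,72),P(706,446,72))
print("lip front",P(650,385,94),P(716,386,94)); print("buffer top", P(660,303,116),P(727,337,116),P(660,337,116))
E
```

```text
backwall [691.34796736  32.76177607  77.        ] [ 675.30817629 -190.92921689   77.        ] 224.26532329141227
front plate [545.64614831  60.89782578   8.        ] [ 526.63835407 -208.32380716    8.        ] 269.89180033546154
yaw -0.0715826111528977
yaw -0.07048581170975707
hinge [591.83648533  27.39710009  97.        ]
843.5375 [591.50865244  27.00007583  99.92643515]
knob [ 511.03587604 -123.08890658  117.        ] 170.8062547623614
post corners [ 609.70523317 -182.06755832   72.        ] [ 609.45117399 -205.89135697   72.        ] [ 541.44178695 -177.9703404    72.        ] [ 540.12444965 -200.8823418    72.        ]
lip front [ 561.04493563 -177.22338401   94.        ] [ 561.25181097 -201.41901014   94.        ]
buffer top [ 589.12326137 -178.07742359  116.        ] [ 577.35576449 -202.17624449  116.        ] [ 576.80651436 -178.22024119  116.        ]
```

```bash
cat >> h.py <<'E'
PSI=-0.0711; HG=np.array([591.7,27.2])
def knob(th,la,off=8.):
    a=60+110*np.cos(la)-36*np.sin(la); z=87+110*np.sin(la)+36*np.cos(la)
    b=np.array([-a*np.sin(th)-off*np.cos(th), -a*np.cos(th)+off*np.sin(th)])
    c,s=np.cos(PSI),np.sin(PSI)
    return np.array([*(HG+[c*b[0]-s*b[1],s*b[0]+c*b[1]]),z])
def units(pos,yaw,cmd=None):
    "shift/turn units from pose (pos,yaw) cmd=(pos,yaw) or measured"
    o=bot.get_obs(); p,y0=(o["tool_pos"],o["tcp_rot"][2]) if cmd is None else cmd
    d=np.array(pos)-p; ex=np.array([np.cos(y0),np.sin(y0)]); ey=np.array([np.sin(y0),-np.cos(y0)])
    t=-((yaw-y0+np.pi)%(2*np.pi)-np.pi)/np.radians(60)
    return np.round([d[:2]@ex/200,d[:2]@ey/200,-d[2]/200,t],4)
E
python3 -c "
from h import *
print(knob(.375,-.06)); k=knob(.375,-.06)
print(units([511,-123,170],np.pi/2+PSI-.375,(np.array([205.786,483,226.7]),2.739)))"
```

```text
[ 510.29035111 -124.48049741  116.33917872]
[-2.5912 -2.1898  0.2835  1.5415]
```

Request:
send_rows([
  {"x": -0.05,"y": -0.04,"z": 0,"az": 0,"jaw": 0.5},
  {"x": -0.15,"y": -0.13,"az": 0,"jaw": 0.3},
  {"x": -0.28,"y": -0.24,"az": 0,"jaw": 0.3},
  {"x": -0.42,"y": -0.36,"az": 0,"jaw": 0.3},
  {"x": -0.56,"y": -0.48,"az": 0,"jaw": 0.3},
  {"x": -0.7,"y": -0.6,"az": 0,"jaw": 0.3},
  {"x": -0.8,"y": -0.68,"az": 0,"jaw": 0.3},
  {"x": -0.88,"y": -0.75,"az": 0,"jaw": 0.3},
  {"x": -0.95,"y": -0.81,"az": 0,"jaw": 0.3},
  {"x": -1.0,"y": -0.85,"az": 0,"jaw": 0.3},
])

```text
schema error: expected keys x, y, z, ax, ay, az, jaw
```

Request:
send_rows([
  {"x": -0.05,"y": -0.04,"z": 0,"az": 0,"jaw": 0.3},
  {"x": -0.15,"y": -0.13,"az": 0.1,"jaw": 0.3},
  {"x": -0.28,"y": -0.24,"az": 0.2,"jaw": 0.3},
  {"x": -0.42,"y": -0.36,"az": 0.3,"jaw": 0.3},
  {"x": -0.56,"y": -0.48,"az": 0.4,"jaw": 0.3},
  {"x": -0.7,"y": -0.6,"az": 0.5,"jaw": 0.3},
  {"x": -0.8,"y": -0.68,"az": 0.6,"jaw": 0.3},
  {"x": -0.88,"y": -0.75,"az": 0.68,"jaw": 0.3},
  {"x": -0.95,"y": -0.81,"az": 0.74,"jaw": 0.3},
  {"x": -1.0,"y": -0.85,"az": 0.77,"jaw": 0.3},
])

```text
schema error: expected keys x, y, z, ax, ay, az, jaw
```

```bash
python3 -c "
from h import *
o=bot.get_obs(); print(o['tool_pos'],o['tcp_rot'],o['joint_positions'],o['grip_width'])
print(units([511,-123,175],np.pi/2+PSI-.375))"
```

```text
[205.58701556 482.68188588 226.12366789] [-3.14025930e+00 -1.85251114e-04  2.73880570e+00] [ 1.02200459e+00  3.42633448e-01  1.52492424e+00 -1.11891006e-05
  1.27538108e+00 -1.46001643e-01] 91.93759820351734
[-2.5919 -2.1875  0.2556  1.5414]
```

Request:
send_rows([
  {"x": -0.05,"y": -0.04,"z": 0,"ax": 0,"ay": 0,"az": 0,"jaw": 0.3},
  {"x": -0.15,"y": -0.13,"z": 0,"ax": 0,"ay": 0,"az": 0,"jaw": 0.3},
  {"x": -0.28,"y": -0.24,"z": 0,"ax": 0,"ay": 0,"az": 0,"jaw": 0.3},
  {"x": -0.42,"y": -0.36,"z": 0,"ax": 0,"ay": 0,"az": 0,"jaw": 0.3},
  {"x": -0.56,"y": -0.48,"z": 0,"ax": 0,"ay": 0,"az": 0,"jaw": 0.3},
  {"x": -0.7,"y": -0.6,"z": 0,"ax": 0,"ay": 0,"az": 0,"jaw": 0.3},
  {"x": -0.8,"y": -0.68,"z": 0,"ax": 0,"ay": 0,"az": 0,"jaw": 0.3},
  {"x": -0.88,"y": -0.75,"z": 0,"ax": 0,"ay": 0,"az": 0,"jaw": 0.3},
  {"x": -0.95,"y": -0.81,"z": 0,"ax": 0,"ay": 0,"az": 0,"jaw": 0.3},
  {"x": -1.0,"y": -0.85,"z": 0,"ax": 0,"ay": 0,"az": 0,"jaw": 0.3},
])

```text
time: 1.35
tool_pos: [323.3, 247.0, 226.7]
tcp_rot: [-3.141, 0.0, 2.738]
contact_force: [0.0, -0.3, 0.5]
grip_width: 59.8
finger_force: 0.0
```

Request:
send_rows([
  {"x": -0.05,"y": -0.04,"z": 0,"ax": 0,"ay": 0,"az": 0.04,"jaw": 0.3},
  {"x": -0.15,"y": -0.13,"z": 0,"ax": 0,"ay": 0,"az": 0.12,"jaw": 0.3},
  {"x": -0.28,"y": -0.24,"z": 0,"ax": 0,"ay": 0,"az": 0.22,"jaw": 0.3},
  {"x": -0.42,"y": -0.36,"z": 0,"ax": 0,"ay": 0,"az": 0.32,"jaw": 0.3},
  {"x": -0.56,"y": -0.48,"z": 0,"ax": 0,"ay": 0,"az": 0.42,"jaw": 0.3},
  {"x": -0.7,"y": -0.6,"z": 0,"ax": 0,"ay": 0,"az": 0.52,"jaw": 0.3},
  {"x": -0.8,"y": -0.68,"z": 0,"ax": 0,"ay": 0,"az": 0.62,"jaw": 0.3},
  {"x": -0.88,"y": -0.75,"z": 0,"ax": 0,"ay": 0,"az": 0.7,"jaw": 0.3},
  {"x": -0.95,"y": -0.81,"z": 0,"ax": 0,"ay": 0,"az": 0.75,"jaw": 0.3},
  {"x": -1.0,"y": -0.85,"z": 0,"ax": 0,"ay": 0,"az": 0.77,"jaw": 0.3},
])

```text
time: 2.6
tool_pos: [440.8, 12.6, 226.6]
tcp_rot: [-3.142, -0.0, 1.931]
contact_force: [-0.1, 0.7, 0.2]
grip_width: 59.8
finger_force: 0.0
```

```bash
python3 -c "
from h import *
o=bot.get_obs(); print(o['tool_pos'],o['tcp_rot'],o['joint_positions'],o['grip_width'],o['time'])
print(units([511,-123,175],np.pi/2+PSI-.375))"
```

```text
[440.82878742  12.61978479 226.64348201] [-3.14157008e+00 -1.80363274e-04  1.93092578e+00] [-1.45605346e-01  1.87903270e-01  1.73765632e+00  1.56593930e-04
  1.21614020e+00 -5.05789185e-01] 59.82561087751844 2.6
[-0.7582  0.0894  0.2582  0.7699]
```

Request:
send_rows([
  {"x": -0.04,"y": 0,"z": 0,"ax": 0,"ay": 0,"az": 0.04,"jaw": 0.3},
  {"x": -0.12,"y": 0.02,"z": 0.02,"ax": 0,"ay": 0,"az": 0.12,"jaw": 0.3},
  {"x": -0.22,"y": 0.03,"z": 0.05,"ax": 0,"ay": 0,"az": 0.22,"jaw": 0.3},
  {"x": -0.33,"y": 0.04,"z": 0.09,"ax": 0,"ay": 0,"az": 0.33,"jaw": 0.3},
  {"x": -0.44,"y": 0.055,"z": 0.13,"ax": 0,"ay": 0,"az": 0.44,"jaw": 0.3},
  {"x": -0.55,"y": 0.07,"z": 0.17,"ax": 0,"ay": 0,"az": 0.55,"jaw": 0.3},
  {"x": -0.64,"y": 0.08,"z": 0.2,"ax": 0,"ay": 0,"az": 0.64,"jaw": 0.3},
  {"x": -0.71,"y": 0.085,"z": 0.23,"ax": 0,"ay": 0,"az": 0.71,"jaw": 0.3},
  {"x": -0.75,"y": 0.09,"z": 0.25,"ax": 0,"ay": 0,"az": 0.76,"jaw": 0.3},
  {"x": -0.758,"y": 0.09,"z": 0.258,"ax": 0,"ay": 0,"az": 0.77,"jaw": 0.3},
])

```text
time: 3.85
tool_pos: [510.9, -122.1, 174.8]
tcp_rot: [-3.141, -0.0, 1.125]
contact_force: [-1.1, 0.3, 0.4]
grip_width: 59.6
finger_force: 0.0
```

Run:
```python
from h import *
from scipy.spatial.transform import Rotation as Ro
o=bot.get_obs(); p,d=bot.capture("wrist"); cm=dict(bot.camera_model("wrist")); cv2.imwrite("pics/w1.png",p[:,:,::-1])
W=np.eye(4); W[:3,:3]=Ro.from_euler("xyz",o["tcp_rot"]).as_matrix(); W[:3,3]=o["tool_pos"]
M=np.linalg.inv(W@np.array(cm["T_tool_cam"])); cm["R"],cm["t"]=M[:3,:3],M[:3,3]
print(o["tool_pos"],o["tcp_rot"],-M[:3,:3].T@M[:3,3])
hsv=cv2.cvtColor(p,cv2.COLOR_RGB2HSV)
m=(((hsv[...,0]<8)|(hsv[...,0]>172))&(hsv[...,1]>150)&(hsv[...,2]>60)).astype(np.uint8)
k,l,s,c=cv2.connectedComponentsWithStats(m)
for i in range(1,k):
  if s[i,4]>100: print(s[i],c[i],onz(cm,*c[i],116.3))
m=((abs(hsv[...,0].astype(int)-24)<6)&(hsv[...,1]>190)&(hsv[...,2]>100)).astype(np.uint8)
k,l,s,c=cv2.connectedComponentsWithStats(m)
for i in range(1,k):
  if s[i,4]>100: print("brass",s[i],c[i],onz(cm,*c[i],94))
np.savez("w1.npz",d=d,R=cm["R"],t=cm["t"])
```

```text
[ 510.93306094 -122.06902732  174.75241804] [-3.14092526e+00 -1.16034917e-04  1.12529273e+00] [544.74508824 -51.02806142 332.71588378]
[ 298  242   36   36 1012] [315.04051383 259.34288538] [ 509.44758425 -123.34403271  116.3       ]
```

View pics/w1.png

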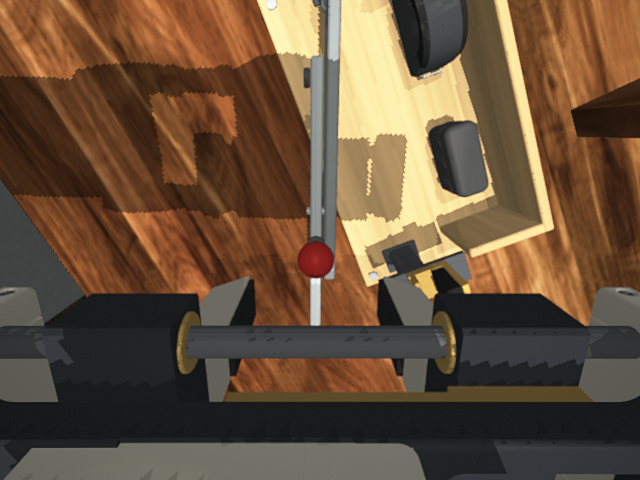

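Wrist view: the knob is at (315,259), centred between the fingers, and the gate lies vertical in the image, so the yaw is right. I'll descend and grip.

Request:
send_rows([
  {"x": -0.01,"y": 0,"z": 0.03,"ax": 0,"ay": 0,"az": 0,"jaw": 0.3},
  {"x": -0.01,"y": 0,"z": 0.08,"ax": 0,"ay": 0,"az": 0,"jaw": 0.3},
  {"x": -0.01,"y": 0,"z": 0.15,"ax": 0,"ay": 0,"az": 0,"jaw": 0.3},
  {"x": -0.01,"y": 0,"z": 0.22,"ax": 0,"ay": 0,"az": 0,"jaw": 0.3},
  {"x": -0.01,"y": 0,"z": 0.28,"ax": 0,"ay": 0,"az": 0,"jaw": 0.3},
  {"x": -0.01,"y": 0,"z": 0.33,"ax": 0,"ay": 0,"az": 0,"jaw": 0.3},
  {"x": -0.01,"y": 0,"z": 0.355,"ax": 0,"ay": 0,"az": 0,"jaw": 0.3},
  {"x": -0.01,"y": 0,"z": 0.365,"ax": 0,"ay": 0,"az": 0,"jaw": 0},
  {"x": -0.01,"y": 0,"z": 0.365,"ax": 0,"ay": 0,"az": 0,"jaw": -0.25},
  {"x": -0.01,"y": 0,"z": 0.365,"ax": 0,"ay": 0,"az": 0,"jaw": -0.4},
])

```text
time: 5.15
tool_pos: [510.4, -123.9, 102.5]
tcp_rot: [3.141, -0.0, 1.126]
contact_force: [-0.8, 0.5, 0.1]
grip_width: 34.1
finger_force: 0.0
```

Request:
send_rows([
  {"x": 0,"y": 0,"z": 0,"ax": 0,"ay": 0,"az": 0,"jaw": -0.45},
  {"x": 0,"y": 0,"z": 0,"ax": 0,"ay": 0,"az": 0,"jaw": -0.5},
  {"x": 0,"y": 0,"z": 0,"ax": 0,"ay": 0,"az": 0,"jaw": -0.55},
  {"x": 0,"y": 0,"z": 0,"ax": 0,"ay": 0,"az": 0,"jaw": -0.6},
  {"x": 0,"y": 0,"z": 0,"ax": 0,"ay": 0,"az": 0,"jaw": -0.65},
  {"x": 0,"y": 0,"z": 0,"ax": 0,"ay": 0,"az": 0,"jaw": -0.7},
  {"x": 0,"y": 0,"z": 0,"ax": 0,"ay": 0,"az": 0,"jaw": -0.7},
  {"x": 0,"y": 0,"z": 0,"ax": 0,"ay": 0,"az": 0,"jaw": -0.7},
  {"x": 0,"y": 0,"z": 0,"ax": 0,"ay": 0,"az": 0,"jaw": -0.7},
  {"x": 0,"y": 0,"z": 0,"ax": 0,"ay": 0,"az": 0,"jaw": -0.7},
])

```text
time: 6.4
tool_pos: [510.1, -123.8, 102.2]
tcp_rot: [3.141, -0.0, 1.126]
contact_force: [-1.5, -0.1, 3.8]
grip_width: 22.3
finger_force: 30.0
```

Request:
send_rows([
  {"x": 0.002,"y": 0,"z": -0.006,"ax": 0,"ay": 0,"az": 0,"jaw": -0.7},
  {"x": 0.005,"y": 0,"z": -0.016,"ax": 0,"ay": 0,"az": 0,"jaw": -0.7},
  {"x": 0.01,"y": 0,"z": -0.03,"ax": 0,"ay": 0,"az": 0,"jaw": -0.7},
  {"x": 0.015,"y": 0,"z": -0.046,"ax": 0,"ay": 0,"az": 0,"jaw": -0.7},
  {"x": 0.021,"y": 0,"z": -0.062,"ax": 0,"ay": 0,"az": 0,"jaw": -0.7},
  {"x": 0.028,"y": 0,"z": -0.078,"ax": 0,"ay": 0,"az": 0,"jaw": -0.7},
  {"x": 0.034,"y": 0,"z": -0.094,"ax": 0,"ay": 0,"az": 0,"jaw": -0.7},
  {"x": 0.039,"y": 0,"z": -0.106,"ax": 0,"ay": 0,"az": 0,"jaw": -0.7},
  {"x": 0.043,"y": 0,"z": -0.114,"ax": 0,"ay": 0,"az": 0,"jaw": -0.7},
  {"x": 0.043,"y": 0,"z": -0.114,"ax": 0,"ay": 0,"az": 0,"jaw": -0.7},
])

```text
time: 7.65
tool_pos: [513.9, -115.8, 124.9]
tcp_rot: [-3.142, -0.0, 1.126]
contact_force: [-1.4, -0.7, -2.3]
grip_width: 22.3
finger_force: 30.0
```

Run:
```python
from h import *
o=bot.get_obs(); print(o['tool_pos'],o['tcp_rot'],o['contact_force'],o['grip_width'],o['time'])
p,d=bot.capture("scene"); cv2.imwrite("pics/s1.png",cv2.resize(p[190:350,220:430,::-1],None,fx=3.5,fy=3.5,interpolation=cv2.INTER_CUBIC))
# arc waypoints relative to now
off=o['tool_pos']-knob(.375,.15); print("off",off)
th0=.375
for th in (.3,.225,.15,.1,.06,.03,.015,0,-.017):
    c=knob(th,.15)-knob(th0,.15); print(th,units(o['tool_pos']+c,o['tcp_rot'][2]-(th-th0)*-1*-1))
```

```text
[ 513.86307653 -115.76767521  124.91758927] [-3.14153667e+00 -3.74471521e-04  1.12625882e+00] [-1.38207855 -0.69962879 -2.33258997] 22.327492512497553 7.65
off [ -0.12727224   0.97635314 -14.11636411]
0.3 [-0.0005  0.0613 -0.0004 -0.0716]
0.225 [ 0.0033  0.1225 -0.0004 -0.1433]
0.15 [ 0.0117  0.1833 -0.0004 -0.2149]
0.1 [ 0.0198  0.2234 -0.0004 -0.2626]
0.06 [ 0.0277  0.2551 -0.0004 -0.3008]
0.03 [ 0.0345  0.2787 -0.0004 -0.3295]
0.015 [ 0.0381  0.2904 -0.0004 -0.3438]
0 [ 0.042   0.3021 -0.0004 -0.3581]
-0.017 [ 0.0465  0.3152 -0.0004 -0.3744]
```

View pics/s1.png

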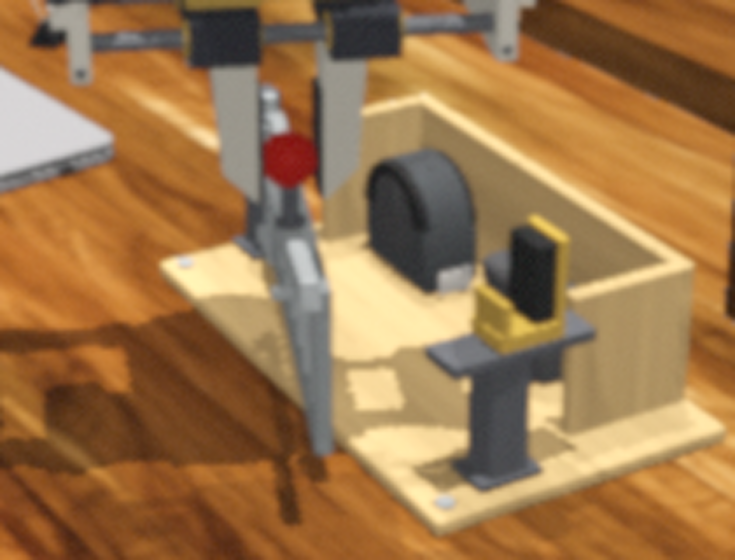

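Run:
```python
from h import *
cm=bot.camera_model("scene")
p,d=bot.capture("scene")
hsv=cv2.cvtColor(p,cv2.COLOR_RGB2HSV)
m=(((hsv[...,0]<8)|(hsv[...,0]>172))&(hsv[...,1]>150)&(hsv[...,2]>60)).astype(np.uint8)
k,l,s,c=cv2.connectedComponentsWithStats(m)
f=240/np.tan(np.radians(cm["vertical_fov"])/2)
def proj(X):
    q=np.array(cm["R"])@X+cm["t"]; s=q[:2]/q[2]; s=s*(1+cm["k1"]*(s@s)); return s*f+[cm["cx"],cm["cy"]]
for i in range(1,k):
  if s[i,4]>50: print(s[i],c[i])
for la in(-.06,0,.05,.1,.15,.2): print(la,proj(knob(.375,la)))
```

```text
[295 227  16  17 192] [302.671875   234.80729167]
-0.06 [302.95900966 253.85922215]
0 [302.73921851 249.12795336]
0.05 [302.53270372 245.15077067]
0.1 [302.30567856 241.15695755]
0.15 [302.05891834 237.16040226]
0.2 [301.79328742 233.17500992]
```

The scene view shows the bar clearly lifted, with the tip at crop (305,285) and the knob held between the pads. Allowing for the initial projection offset, the lift is 0.15 as planned. Now I swing.

Request:
send_rows([
  {"x": 0,"y": 0.01,"z": 0,"ax": 0,"ay": 0,"az": -0.012,"jaw": -0.7},
  {"x": 0,"y": 0.03,"z": 0,"ax": 0,"ay": 0,"az": -0.035,"jaw": -0.7},
  {"x": 0,"y": 0.061,"z": 0,"ax": 0,"ay": 0,"az": -0.072,"jaw": -0.7},
  {"x": 0.001,"y": 0.092,"z": 0,"ax": 0,"ay": 0,"az": -0.108,"jaw": -0.7},
  {"x": 0.003,"y": 0.122,"z": 0,"ax": 0,"ay": 0,"az": -0.143,"jaw": -0.7},
  {"x": 0.007,"y": 0.153,"z": 0,"ax": 0,"ay": 0,"az": -0.18,"jaw": -0.7},
  {"x": 0.012,"y": 0.183,"z": 0,"ax": 0,"ay": 0,"az": -0.215,"jaw": -0.7},
  {"x": 0.016,"y": 0.205,"z": 0,"ax": 0,"ay": 0,"az": -0.241,"jaw": -0.7},
  {"x": 0.019,"y": 0.218,"z": 0,"ax": 0,"ay": 0,"az": -0.256,"jaw": -0.7},
  {"x": 0.02,"y": 0.223,"z": 0,"ax": 0,"ay": 0,"az": -0.262,"jaw": -0.7},
])

```text
time: 9.0
tool_pos: [555.8, -131.7, 124.9]
tcp_rot: [-3.141, 0.0, 1.401]
contact_force: [-3.3, -1.5, -1.7]
grip_width: 22.4
finger_force: 30.0
```

```bash
cat > fb.py <<'E'
from h import *
import sys
def rep(th0,ths,la=.15):
    o=bot.get_obs(); yaw=o['tcp_rot'][2]; n=np.array([np.sin(yaw),-np.cos(yaw)])
    print(o['tool_pos'].round(2),round(yaw,4),"F",o['contact_force'].round(2),"Fn",round(o['contact_force'][:2]@n,2),"M",o['moment'].round(3),o['grip_width'],o['time'])
    print("off",(o['tool_pos']-knob(th0,la)).round(2))
    for th in ths: print(th,units(o['tool_pos']+knob(th,la)-knob(th0,la),yaw-(th-th0)))
E
python3 -c "
from fb import *
rep(.1,(.08,.06,.05,.04,.03,.02,.01,0,-.01))"
```

```text
[ 555.83 -131.7   124.87] 1.4009 F [-3.28 -1.55 -1.67] Fn -2.97 M [-0.476  0.534  0.007] 22.35159992970341 9.0
off [ -0.17   0.74 -14.17]
0.08 [-0.0007  0.0163  0.     -0.0191]
0.06 [-0.001   0.0327  0.     -0.0382]
0.05 [-0.001   0.0409  0.     -0.0477]
0.04 [-0.001   0.0491  0.     -0.0573]
0.03 [-0.0009  0.0572  0.     -0.0668]
0.02 [-0.0007  0.0654  0.     -0.0764]
0.01 [-0.0004  0.0736  0.     -0.0859]
0 [-0.      0.0818  0.     -0.0955]
-0.01 [ 0.0004  0.0899  0.     -0.105 ]
```

Request:
send_rows([
  {"x": 0,"y": 0.006,"z": 0,"ax": 0,"ay": 0,"az": -0.007,"jaw": -0.7},
  {"x": 0,"y": 0.014,"z": 0,"ax": 0,"ay": 0,"az": -0.016,"jaw": -0.7},
  {"x": -0.001,"y": 0.022,"z": 0,"ax": 0,"ay": 0,"az": -0.026,"jaw": -0.7},
  {"x": -0.001,"y": 0.03,"z": 0,"ax": 0,"ay": 0,"az": -0.035,"jaw": -0.7},
  {"x": -0.001,"y": 0.038,"z": 0,"ax": 0,"ay": 0,"az": -0.044,"jaw": -0.7},
  {"x": -0.001,"y": 0.046,"z": 0,"ax": 0,"ay": 0,"az": -0.054,"jaw": -0.7},
  {"x": -0.001,"y": 0.053,"z": 0,"ax": 0,"ay": 0,"az": -0.062,"jaw": -0.7},
  {"x": -0.001,"y": 0.059,"z": 0,"ax": 0,"ay": 0,"az": -0.069,"jaw": -0.7},
  {"x": -0.001,"y": 0.063,"z": 0,"ax": 0,"ay": 0,"az": -0.074,"jaw": -0.7},
  {"x": -0.001,"y": 0.065,"z": 0,"ax": 0,"ay": 0,"az": -0.076,"jaw": -0.7},
])

```text
time: 10.25
tool_pos: [568.6, -134.1, 124.9]
tcp_rot: [3.142, -0.0, 1.48]
contact_force: [-4.0, -2.0, -1.8]
grip_width: 22.3
finger_force: 30.0
```

```bash
python3 -c "
from fb import *
rep(.02,(.01,0,-.005,-.01,-.02,-.03))
p,d=bot.capture('scene'); cv2.imwrite('pics/s2.png',cv2.resize(p[200:340,260:420,::-1],None,fx=4,fy=4,interpolation=cv2.INTER_CUBIC))
"
```

```text
[ 568.6  -134.06  124.9 ] 1.4802 F [-4.04 -1.99 -1.83] Fn -3.85 M [-0.552  0.669  0.031] 22.3187654757315 10.25
off [ -0.27   0.72 -14.13]
0.01 [-0.0004  0.0082 -0.     -0.0095]
0 [-0.0006  0.0163 -0.     -0.0191]
-0.005 [-0.0008  0.0204 -0.     -0.0239]
-0.01 [-0.0008  0.0245 -0.     -0.0286]
-0.02 [-0.001   0.0327 -0.     -0.0382]
-0.03 [-0.001   0.0409 -0.     -0.0477]
```

View pics/s2.png

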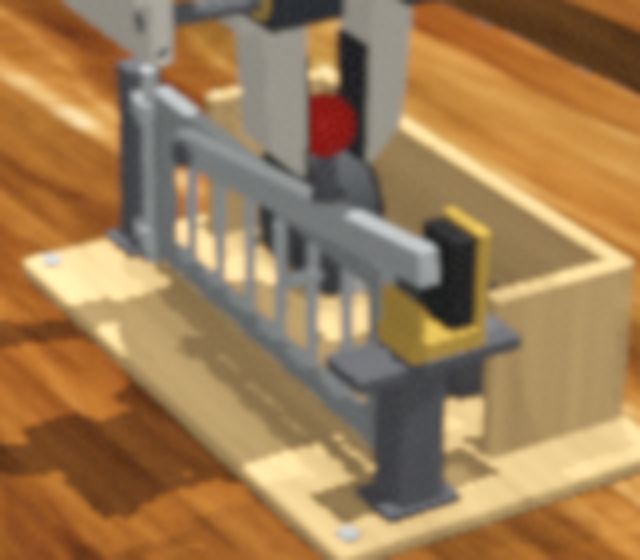

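The bar tip at crop (420,260) is above the lip and close to the buffer at (450,270). Now I feel for the buffer in small steps.

Request:
send_rows([
  {"x": 0,"y": 0.001,"z": 0,"ax": 0,"ay": 0,"az": -0.001,"jaw": -0.7},
  {"x": 0,"y": 0.002,"z": 0,"ax": 0,"ay": 0,"az": -0.002,"jaw": -0.7},
  {"x": 0,"y": 0.003,"z": 0,"ax": 0,"ay": 0,"az": -0.003,"jaw": -0.7},
  {"x": 0,"y": 0.004,"z": 0,"ax": 0,"ay": 0,"az": -0.005,"jaw": -0.7},
  {"x": 0,"y": 0.005,"z": 0,"ax": 0,"ay": 0,"az": -0.006,"jaw": -0.7},
  {"x": 0,"y": 0.006,"z": 0,"ax": 0,"ay": 0,"az": -0.007,"jaw": -0.7},
  {"x": 0,"y": 0.007,"z": 0,"ax": 0,"ay": 0,"az": -0.008,"jaw": -0.7},
  {"x": 0,"y": 0.007,"z": 0,"ax": 0,"ay": 0,"az": -0.008,"jaw": -0.7},
  {"x": 0,"y": 0.007,"z": 0,"ax": 0,"ay": 0,"az": -0.008,"jaw": -0.7},
  {"x": 0,"y": 0.007,"z": 0,"ax": 0,"ay": 0,"az": -0.008,"jaw": -0.7},
])

```text
time: 11.55
tool_pos: [570.0, -134.2, 124.9]
tcp_rot: [3.141, 0.0, 1.488]
contact_force: [-3.2, -3.9, -1.7]
grip_width: 22.0
finger_force: 30.0
```

Request:
send_rows([
  {"x": 0,"y": 0.001,"z": 0,"ax": 0,"ay": 0,"az": -0.001,"jaw": -0.7},
  {"x": 0,"y": 0.002,"z": 0,"ax": 0,"ay": 0,"az": -0.002,"jaw": -0.7},
  {"x": 0,"y": 0.003,"z": 0,"ax": 0,"ay": 0,"az": -0.003,"jaw": -0.7},
  {"x": 0,"y": 0.004,"z": 0,"ax": 0,"ay": 0,"az": -0.005,"jaw": -0.7},
  {"x": 0,"y": 0.005,"z": 0,"ax": 0,"ay": 0,"az": -0.006,"jaw": -0.7},
  {"x": 0,"y": 0.006,"z": 0,"ax": 0,"ay": 0,"az": -0.007,"jaw": -0.7},
  {"x": 0,"y": 0.007,"z": 0,"ax": 0,"ay": 0,"az": -0.008,"jaw": -0.7},
  {"x": 0,"y": 0.007,"z": 0,"ax": 0,"ay": 0,"az": -0.008,"jaw": -0.7},
  {"x": 0,"y": 0.007,"z": 0,"ax": 0,"ay": 0,"az": -0.008,"jaw": -0.7},
  {"x": 0,"y": 0.007,"z": 0,"ax": 0,"ay": 0,"az": -0.008,"jaw": -0.7},
])

```text
time: 12.8
tool_pos: [571.4, -134.4, 125.0]
tcp_rot: [3.141, 0.0, 1.497]
contact_force: [-3.3, -3.8, -0.4]
grip_width: 22.2
finger_force: 30.0
```

Request:
send_rows([
  {"x": 0,"y": 0.001,"z": 0,"ax": 0,"ay": 0,"az": -0.001,"jaw": -0.7},
  {"x": 0,"y": 0.002,"z": 0,"ax": 0,"ay": 0,"az": -0.002,"jaw": -0.7},
  {"x": 0,"y": 0.003,"z": 0,"ax": 0,"ay": 0,"az": -0.003,"jaw": -0.7},
  {"x": 0,"y": 0.004,"z": 0,"ax": 0,"ay": 0,"az": -0.005,"jaw": -0.7},
  {"x": 0,"y": 0.005,"z": 0,"ax": 0,"ay": 0,"az": -0.006,"jaw": -0.7},
  {"x": 0,"y": 0.006,"z": 0,"ax": 0,"ay": 0,"az": -0.007,"jaw": -0.7},
  {"x": 0,"y": 0.007,"z": 0,"ax": 0,"ay": 0,"az": -0.008,"jaw": -0.7},
  {"x": 0,"y": 0.007,"z": 0,"ax": 0,"ay": 0,"az": -0.008,"jaw": -0.7},
  {"x": 0,"y": 0.007,"z": 0,"ax": 0,"ay": 0,"az": -0.008,"jaw": -0.7},
  {"x": 0,"y": 0.007,"z": 0,"ax": 0,"ay": 0,"az": -0.008,"jaw": -0.7},
])

```text
time: 14.05
tool_pos: [572.8, -134.5, 125.0]
tcp_rot: [3.141, 0.0, 1.505]
contact_force: [-3.1, -4.2, -0.8]
grip_width: 22.4
finger_force: 30.0
```

Request:
send_rows([
  {"x": 0,"y": 0.001,"z": 0,"ax": 0,"ay": 0,"az": -0.001,"jaw": -0.7},
  {"x": 0,"y": 0.001,"z": 0,"ax": 0,"ay": 0,"az": -0.001,"jaw": -0.7},
  {"x": 0,"y": 0.002,"z": 0,"ax": 0,"ay": 0,"az": -0.002,"jaw": -0.7},
  {"x": 0,"y": 0.003,"z": 0,"ax": 0,"ay": 0,"az": -0.003,"jaw": -0.7},
  {"x": 0,"y": 0.004,"z": 0,"ax": 0,"ay": 0,"az": -0.005,"jaw": -0.7},
  {"x": 0,"y": 0.005,"z": 0,"ax": 0,"ay": 0,"az": -0.006,"jaw": -0.7},
  {"x": 0,"y": 0.005,"z": 0,"ax": 0,"ay": 0,"az": -0.006,"jaw": -0.7},
  {"x": 0,"y": 0.005,"z": 0,"ax": 0,"ay": 0,"az": -0.006,"jaw": -0.7},
  {"x": 0,"y": 0.005,"z": 0,"ax": 0,"ay": 0,"az": -0.006,"jaw": -0.7},
  {"x": 0,"y": 0.005,"z": 0,"ax": 0,"ay": 0,"az": -0.006,"jaw": -0.7},
])

```text
time: 15.3
tool_pos: [573.8, -134.6, 125.0]
tcp_rot: [3.141, 0.0, 1.511]
contact_force: [-4.2, -4.5, -0.7]
grip_width: 22.1
finger_force: 30.0
```

Request:
send_rows([
  {"x": 0,"y": 0.001,"z": 0,"ax": 0,"ay": 0,"az": -0.001,"jaw": -0.7},
  {"x": 0,"y": 0.001,"z": 0,"ax": 0,"ay": 0,"az": -0.001,"jaw": -0.7},
  {"x": 0,"y": 0.002,"z": 0,"ax": 0,"ay": 0,"az": -0.002,"jaw": -0.7},
  {"x": 0,"y": 0.003,"z": 0,"ax": 0,"ay": 0,"az": -0.003,"jaw": -0.7},
  {"x": 0,"y": 0.004,"z": 0,"ax": 0,"ay": 0,"az": -0.005,"jaw": -0.7},
  {"x": 0,"y": 0.004,"z": 0,"ax": 0,"ay": 0,"az": -0.005,"jaw": -0.7},
  {"x": 0,"y": 0.004,"z": 0,"ax": 0,"ay": 0,"az": -0.005,"jaw": -0.7},
  {"x": 0,"y": 0.004,"z": 0,"ax": 0,"ay": 0,"az": -0.005,"jaw": -0.7},
  {"x": 0,"y": 0.004,"z": 0,"ax": 0,"ay": 0,"az": -0.005,"jaw": -0.7},
  {"x": 0,"y": 0.004,"z": 0,"ax": 0,"ay": 0,"az": -0.005,"jaw": -0.7},
])

```text
time: 16.55
tool_pos: [574.7, -134.7, 125.0]
tcp_rot: [3.141, 0.0, 1.517]
contact_force: [-3.4, -4.1, 0.1]
grip_width: 22.0
finger_force: 30.0
```

Request:
send_rows([
  {"x": 0,"y": 0.001,"z": 0,"ax": 0,"ay": 0,"az": -0.001,"jaw": -0.7},
  {"x": 0,"y": 0.001,"z": 0,"ax": 0,"ay": 0,"az": -0.001,"jaw": -0.7},
  {"x": 0,"y": 0.002,"z": 0,"ax": 0,"ay": 0,"az": -0.002,"jaw": -0.7},
  {"x": 0,"y": 0.003,"z": 0,"ax": 0,"ay": 0,"az": -0.003,"jaw": -0.7},
  {"x": 0,"y": 0.004,"z": 0,"ax": 0,"ay": 0,"az": -0.005,"jaw": -0.7},
  {"x": 0,"y": 0.005,"z": 0,"ax": 0,"ay": 0,"az": -0.006,"jaw": -0.7},
  {"x": 0,"y": 0.005,"z": 0,"ax": 0,"ay": 0,"az": -0.006,"jaw": -0.7},
  {"x": 0,"y": 0.005,"z": 0,"ax": 0,"ay": 0,"az": -0.006,"jaw": -0.7},
  {"x": 0,"y": 0.005,"z": 0,"ax": 0,"ay": 0,"az": -0.006,"jaw": -0.7},
  {"x": 0,"y": 0.005,"z": 0,"ax": 0,"ay": 0,"az": -0.006,"jaw": -0.7},
])

```text
time: 17.8
tool_pos: [575.6, -134.8, 125.0]
tcp_rot: [3.141, 0.0, 1.523]
contact_force: [-2.1, -5.1, 0.6]
grip_width: 21.7
finger_force: 30.0
```

```bash
python3 -c "
from fb import *
rep(-.023,(-.03,-.04,0,.01))
p,d=bot.capture('scene'); p2,d2=bot.capture('top')
a=cv2.resize(p[210:310,300:400,::-1],(400,400),interpolation=cv2.INTER_CUBIC)
b=cv2.resize(p2[195:275,350:430,::-1],(400,400),interpolation=cv2.INTER_CUBIC)
cv2.imwrite('pics/s3.png',np.hstack([a,b]))
"
```

```text
[ 575.64 -134.81  125.02] 1.523 F [-2.05 -5.07  0.56] Fn -1.81 M [-0.904  0.659  0.055] 21.68777354083806 17.8
off [ -0.21   0.8  -14.02]
-0.03 [-0.0003  0.0057 -0.     -0.0067]
-0.04 [-0.0006  0.0139 -0.     -0.0162]
0 [ 0.0011 -0.0188 -0.      0.022 ]
0.01 [ 0.0018 -0.0269 -0.      0.0315]
```

View pics/s3.png

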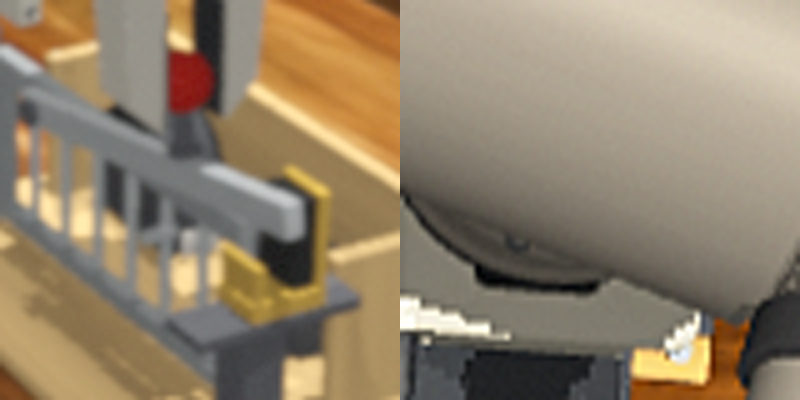

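The bar is above the notch, just short of the buffer, and the gate is following. I keep feeling.

Request:
send_rows([
  {"x": -0.001,"y": 0.001,"z": 0,"ax": 0,"ay": 0,"az": -0.001,"jaw": -0.7},
  {"x": -0.001,"y": 0.001,"z": 0,"ax": 0,"ay": 0,"az": -0.001,"jaw": -0.7},
  {"x": -0.002,"y": 0.002,"z": 0,"ax": 0,"ay": 0,"az": -0.002,"jaw": -0.7},
  {"x": -0.002,"y": 0.003,"z": 0,"ax": 0,"ay": 0,"az": -0.003,"jaw": -0.7},
  {"x": -0.002,"y": 0.004,"z": 0,"ax": 0,"ay": 0,"az": -0.005,"jaw": -0.7},
  {"x": -0.002,"y": 0.004,"z": 0,"ax": 0,"ay": 0,"az": -0.005,"jaw": -0.7},
  {"x": -0.002,"y": 0.004,"z": 0,"ax": 0,"ay": 0,"az": -0.005,"jaw": -0.7},
  {"x": -0.002,"y": 0.004,"z": 0,"ax": 0,"ay": 0,"az": -0.005,"jaw": -0.7},
  {"x": -0.002,"y": 0.004,"z": 0,"ax": 0,"ay": 0,"az": -0.005,"jaw": -0.7},
  {"x": -0.002,"y": 0.004,"z": 0,"ax": 0,"ay": 0,"az": -0.005,"jaw": -0.7},
])

```text
time: 19.15
tool_pos: [576.4, -135.0, 124.9]
tcp_rot: [3.141, -0.0, 1.528]
contact_force: [-2.2, -3.6, -0.6]
grip_width: 22.3
finger_force: 30.0
```

Request:
send_rows([
  {"x": -0.001,"y": 0.001,"z": 0,"ax": 0,"ay": 0,"az": -0.001,"jaw": -0.7},
  {"x": -0.001,"y": 0.001,"z": 0,"ax": 0,"ay": 0,"az": -0.001,"jaw": -0.7},
  {"x": -0.002,"y": 0.002,"z": 0,"ax": 0,"ay": 0,"az": -0.002,"jaw": -0.7},
  {"x": -0.002,"y": 0.003,"z": 0,"ax": 0,"ay": 0,"az": -0.003,"jaw": -0.7},
  {"x": -0.002,"y": 0.004,"z": 0,"ax": 0,"ay": 0,"az": -0.005,"jaw": -0.7},
  {"x": -0.002,"y": 0.004,"z": 0,"ax": 0,"ay": 0,"az": -0.005,"jaw": -0.7},
  {"x": -0.002,"y": 0.004,"z": 0,"ax": 0,"ay": 0,"az": -0.005,"jaw": -0.7},
  {"x": -0.002,"y": 0.004,"z": 0,"ax": 0,"ay": 0,"az": -0.005,"jaw": -0.7},
  {"x": -0.002,"y": 0.004,"z": 0,"ax": 0,"ay": 0,"az": -0.005,"jaw": -0.7},
  {"x": -0.002,"y": 0.004,"z": 0,"ax": 0,"ay": 0,"az": -0.005,"jaw": -0.7},
])

```text
time: 20.4
tool_pos: [576.7, -135.1, 124.8]
tcp_rot: [-3.141, -0.001, 1.534]
contact_force: [-4.5, -0.6, -0.5]
grip_width: 22.4
finger_force: 30.0
```

Request:
send_rows([
  {"x": 0,"y": 0.001,"z": 0,"ax": 0,"ay": 0,"az": -0.001,"jaw": -0.7},
  {"x": 0,"y": 0.001,"z": 0,"ax": 0,"ay": 0,"az": -0.001,"jaw": -0.7},
  {"x": 0,"y": 0.002,"z": 0,"ax": 0,"ay": 0,"az": -0.002,"jaw": -0.7},
  {"x": 0,"y": 0.003,"z": 0,"ax": 0,"ay": 0,"az": -0.003,"jaw": -0.7},
  {"x": 0,"y": 0.003,"z": 0,"ax": 0,"ay": 0,"az": -0.003,"jaw": -0.7},
  {"x": 0,"y": 0.003,"z": 0,"ax": 0,"ay": 0,"az": -0.003,"jaw": -0.7},
  {"x": 0,"y": 0.003,"z": 0,"ax": 0,"ay": 0,"az": -0.003,"jaw": -0.7},
  {"x": 0,"y": 0.003,"z": 0,"ax": 0,"ay": 0,"az": -0.003,"jaw": -0.7},
  {"x": 0,"y": 0.003,"z": 0,"ax": 0,"ay": 0,"az": -0.003,"jaw": -0.7},
  {"x": 0,"y": 0.003,"z": 0,"ax": 0,"ay": 0,"az": -0.003,"jaw": -0.7},
])

```text
time: 21.65
tool_pos: [576.9, -135.1, 124.8]
tcp_rot: [-3.14, -0.001, 1.537]
contact_force: [-6.5, -1.0, 1.1]
grip_width: 22.3
finger_force: 30.0
```

Contact with the buffer is felt: force rose from 2 to 6.5 N at x≈576.7, which matches the estimate. I back off to mid-notch and lower.

Request:
send_rows([
  {"x": 0,"y": -0.004,"z": 0,"ax": 0,"ay": 0,"az": 0.005,"jaw": -0.7},
  {"x": 0,"y": -0.008,"z": 0,"ax": 0,"ay": 0,"az": 0.009,"jaw": -0.7},
  {"x": 0,"y": -0.01,"z": 0,"ax": 0,"ay": 0,"az": 0.011,"jaw": -0.7},
  {"x": -0.002,"y": -0.01,"z": 0.004,"ax": 0,"ay": 0,"az": 0.011,"jaw": -0.7},
  {"x": -0.005,"y": -0.01,"z": 0.011,"ax": 0,"ay": 0,"az": 0.011,"jaw": -0.7},
  {"x": -0.009,"y": -0.01,"z": 0.019,"ax": 0,"ay": 0,"az": 0.011,"jaw": -0.7},
  {"x": -0.013,"y": -0.01,"z": 0.027,"ax": 0,"ay": 0,"az": 0.011,"jaw": -0.7},
  {"x": -0.016,"y": -0.01,"z": 0.034,"ax": 0,"ay": 0,"az": 0.011,"jaw": -0.7},
  {"x": -0.018,"y": -0.01,"z": 0.04,"ax": 0,"ay": 0,"az": 0.011,"jaw": -0.7},
  {"x": -0.018,"y": -0.01,"z": 0.04,"ax": 0,"ay": 0,"az": 0.011,"jaw": -0.7},
])

```text
time: 22.9
tool_pos: [575.5, -138.8, 116.7]
tcp_rot: [-3.141, -0.0, 1.525]
contact_force: [-0.6, 3.6, -2.2]
grip_width: 22.1
finger_force: 30.0
```

Request:
send_rows([
  {"x": -0.001,"y": 0,"z": 0.003,"ax": 0,"ay": 0,"az": 0,"jaw": -0.7},
  {"x": -0.003,"y": 0,"z": 0.008,"ax": 0,"ay": 0,"az": 0,"jaw": -0.7},
  {"x": -0.005,"y": 0,"z": 0.013,"ax": 0,"ay": 0,"az": 0,"jaw": -0.7},
  {"x": -0.007,"y": 0,"z": 0.018,"ax": 0,"ay": 0,"az": 0,"jaw": -0.7},
  {"x": -0.009,"y": 0,"z": 0.023,"ax": 0,"ay": 0,"az": 0,"jaw": -0.7},
  {"x": -0.011,"y": 0,"z": 0.028,"ax": 0,"ay": 0,"az": 0,"jaw": -0.7},
  {"x": -0.012,"y": 0,"z": 0.032,"ax": 0,"ay": 0,"az": 0,"jaw": -0.7},
  {"x": -0.013,"y": 0,"z": 0.035,"ax": 0,"ay": 0,"az": 0,"jaw": -0.7},
  {"x": -0.014,"y": 0,"z": 0.037,"ax": 0,"ay": 0,"az": 0,"jaw": -0.7},
  {"x": -0.014,"y": 0,"z": 0.037,"ax": 0,"ay": 0,"az": 0,"jaw": -0.7},
])

```text
time: 24.15
tool_pos: [575.4, -141.5, 109.4]
tcp_rot: [-3.141, -0.001, 1.525]
contact_force: [-1.8, 5.1, -2.6]
grip_width: 22.2
finger_force: 30.0
```

```bash
python3 -c "
from fb import *
rep(-.02,(-.02,),0)
p,d=bot.capture('scene')
cv2.imwrite('pics/s4.png',cv2.resize(p[210:310,300:400,::-1],(500,500),interpolation=cv2.INTER_CUBIC))
"
```

```text
[ 575.39 -141.5   109.41] 1.5251 F [-1.81  5.12 -2.61] Fn -2.05 M [0.797 0.342 0.023] 22.156154822073333 24.15
off [  0.37   0.67 -13.59]
-0.02 [ 0.  0. -0. -0.]
```

View pics/s4.png

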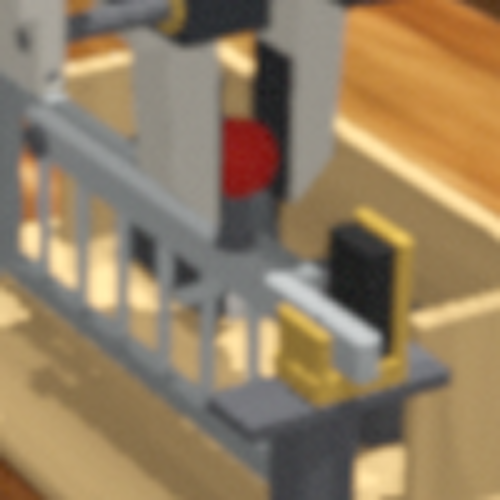

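The bar lies in the notch, with its tip at crop (360,350) between lip and buffer. I release slowly, then go straight up.

Request:
send_rows([
  {"x": 0,"y": 0,"z": 0,"ax": 0,"ay": 0,"az": 0,"jaw": -0.5},
  {"x": 0,"y": 0,"z": 0,"ax": 0,"ay": 0,"az": 0,"jaw": -0.45},
  {"x": 0,"y": 0,"z": 0,"ax": 0,"ay": 0,"az": 0,"jaw": -0.4},
  {"x": 0,"y": 0,"z": 0,"ax": 0,"ay": 0,"az": 0,"jaw": -0.3},
  {"x": 0,"y": 0,"z": 0,"ax": 0,"ay": 0,"az": 0,"jaw": -0.2},
  {"x": 0,"y": 0,"z": 0,"ax": 0,"ay": 0,"az": 0,"jaw": -0.1},
  {"x": 0,"y": 0,"z": 0,"ax": 0,"ay": 0,"az": 0,"jaw": 0},
  {"x": 0,"y": 0,"z": 0,"ax": 0,"ay": 0,"az": 0,"jaw": 0.1},
  {"x": 0,"y": 0,"z": 0,"ax": 0,"ay": 0,"az": 0,"jaw": 0.2},
  {"x": 0,"y": 0,"z": 0,"ax": 0,"ay": 0,"az": 0,"jaw": 0.2},
])

```text
time: 25.45
tool_pos: [575.4, -141.7, 109.5]
tcp_rot: [-3.142, -0.0, 1.525]
contact_force: [0.5, -0.5, 0.5]
grip_width: 55.0
finger_force: 0.0
```

Request:
send_rows([
  {"x": 0,"y": 0,"z": -0.01,"ax": 0,"ay": 0,"az": 0,"jaw": 0.2},
  {"x": 0,"y": 0,"z": -0.04,"ax": 0,"ay": 0,"az": 0,"jaw": 0.2},
  {"x": 0,"y": 0,"z": -0.08,"ax": 0,"ay": 0,"az": 0,"jaw": 0.2},
  {"x": 0,"y": 0,"z": -0.13,"ax": 0,"ay": 0,"az": 0,"jaw": 0.2},
  {"x": 0,"y": 0,"z": -0.2,"ax": 0,"ay": 0,"az": 0,"jaw": 0.2},
  {"x": 0,"y": 0,"z": -0.28,"ax": 0,"ay": 0,"az": 0,"jaw": 0.2},
  {"x": 0,"y": 0,"z": -0.36,"ax": 0,"ay": 0,"az": 0,"jaw": 0.2},
  {"x": 0,"y": 0,"z": -0.43,"ax": 0,"ay": 0,"az": 0,"jaw": 0.2},
  {"x": 0,"y": 0,"z": -0.48,"ax": 0,"ay": 0,"az": 0,"jaw": 0.2},
  {"x": 0,"y": 0,"z": -0.5,"ax": 0,"ay": 0,"az": 0,"jaw": 0.2},
])

```text
time: 26.7
tool_pos: [575.6, -141.8, 210.2]
tcp_rot: [3.141, 0.0, 1.525]
contact_force: [0.2, -0.6, -0.4]
grip_width: 55.1
finger_force: 0.0
```

```bash
python3 -c "
from fb import *
rep(-.02,(-.02,),0)
p,d=bot.capture('scene')
cv2.imwrite('pics/s5.png',cv2.resize(p[200:340,260:420,::-1],None,fx=4,fy=4,interpolation=cv2.INTER_CUBIC))
"
```

```text
[ 575.63 -141.8   210.21] 1.5251 F [ 0.21 -0.57 -0.36] Fn 0.23 M [-0.106  0.089 -0.008] 55.07458845298228 26.7
off [ 0.6   0.37 87.21]
-0.02 [ 0.  0. -0. -0.]
```

View pics/s5.png

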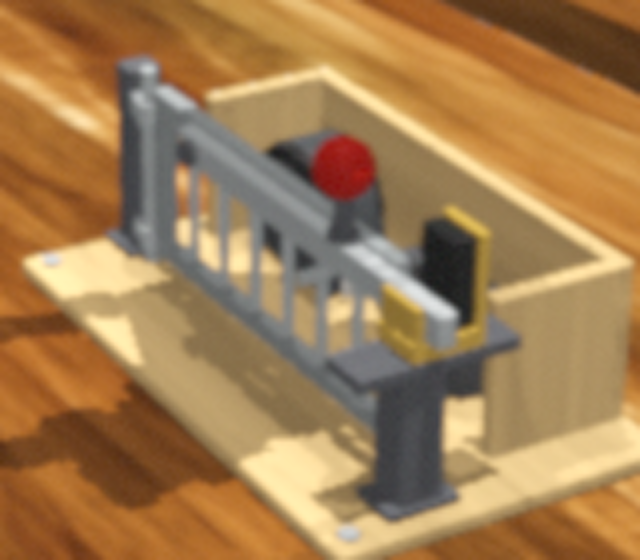

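The bar sits fully down in the notch, with its tip at crop (440,325) resting against the lip. The gate is shut and the gripper is clear.

```bash
python3 -c "
from plant import bot
print(bot.close_job())"
```

```text
the job is handed in; nothing more can be done
None
```

The gate is shut and latched, with the bar down in the keeper's notch after a light touch on the buffer (wrist force 6.5 N at most), the gripper clear and the things in the bay untouched; I handed the job in at about 27 s, and no verdict came back.

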